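# Unstack the fired lids and close each jar with its own

## Robot

A 6-joint arm with a two-finger parallel gripper is mounted at the origin on the work surface. World frame = base frame: x ahead of the robot, y to its left, z up, the work surface at z = 0. Lengths are in m, angles in rad, forces in N, time in s.
With the tool pointing down it reaches from about 0.225 to 0.875 m from the base axis. Payload 3.4 kg.
Tool frame: the origin (TCP) lies at the centre of the arm's flange, where the gripper is bolted on; the fingertips stand 173 mm ahead of it and the grasp point (between the pads) lies 155 mm ahead of it; z points along the fingers, y is the line along which they close (so a half turn about z gives the same grasp; the last joint's range is limited). The gripper opens to 85 mm and grips with 20 to 120 N. Pads are 22 mm wide; open, the fingers measure 114 mm over their backs; the gripper's body (76 mm by 85 mm) begins 54 mm behind the grasp point. The pads swing forward as they close: fully open they stand 13 mm farther back than shut.
Start: joints at [0.989, 0.276, 1.505, -0, 1.361, -0.121], TCP at [0.256, 0.515, 0.405] pointing down, gripper open.
Joint ranges: [-2.89, 2.89], [-0.75, 2.08], [0.22, 2.7], [-1.18, 4.32], [0.11, 2.71], [-2.7, 2.7]. Speed limits (rad/s): [2.57, 2.57, 3.14, 3.14, 3.14, 3.14].

## Interface

Orientations are given as a unit quaternion [x, y, z, w].
In Python, from rig import get_state, grab_frame, job_done gives the robot as it stands. The module is installed in compiled form; this text tells all that it offers.
- The arm moves only by the shell command python3 -m inch 'ROWS' [OPENING] [FORCE]. ROWS is JSON, a list of rows, each a list of 4 numbers: the shift along the tool's x, y, z in units of 150 mm (1.0 is 150 mm), then the turn about the tool's z in units of 1.5 rad (1.0 is 1.5 rad). A call has 1 to 20 rows; each row shifts and turns the commanded pose from where the row before left it, along the tool's axes as they then stand; what a row does not reach is not made up. A row lasts 1/12 s, in which the tool goes at most 41.7 mm and 7.16 degrees, less where a joint would pass 70% of its speed; a pose out of reach is approached as far as the arm can. A call with a number of a shift or a turn outside -1 to 1 is refused whole. A call with a gripper value outside its range is refused whole. OPENING is the opening, from -1 (shut) to 1 (fully open), set as the call begins (- or left out, the last holds). The fingers move at their own pace and stop on an object; FORCE is the grip in N (left out, the last holds). Time passes only in rows, so rows that do not move let the fingers close. It gives the time, the measured TCP pose, the force, the opening and the grip force at its end, in the units of the state.
- get_state(): the state, without advancing time (a new reading comes with each control period).
- grab_frame(name): name is "scene" or "top" or "wrist"; returns a dict with "pixels" (384x512x3 uint8, blue, green, red), "camera_matrix" (3x3 intrinsics, pixels), "k1" (the pictures are not rectified: a ray, as slopes to the right and down, at radius r is drawn at 1 + k1 r^2 times it, then the intrinsics apply), "rvec" (rotation vector, rad) and "tvec" (3), from world to camera coordinates, as OpenCV has them. Camera axes: x right, y down, z forward; pixel columns grow to the right and rows downward; lengths in m; the calibration is good to about 2 mm. A picture is of the moment at which its call begins. There is no depth.
- job_done(): hands the job in; it is judged then, once.
The state is a dict: "time": time; "joint_pos": joint angles; "joint_velocities": joint speeds; "joint_efforts": joint torques, N m; "tcp_pos": TCP position; "orientation": TCP orientation; "ft_force": force on the tool from outside, world axes, zero at the start; "ft_torque": the same for the moment, N m; "opening": finger opening in m; "grip_force": force on a finger pad.
Only numpy, scipy, OpenCV 4.12 (cv2) and the standard library are available. Lean on these libraries where they do the work, as an engineer would, in place of code of your own. Each camera call takes 0.05 s, during which the arm holds its last target. There are 200 camera calls.

## Task

The flat clay lids came out of the kiln in two stacks: take the stacks apart and lay each lid, right way up, centred and flat on the jar of the same shape and size, with the edges of square and oblong lids in line with the sides of their jars. The clay is brittle, so set every lid down and never let one drop.

Things in the scene. Friction and masses are not known exactly. Their poses are not given: they have to be found in the camera images.
- lid_large_square: flat fired-clay lid without knob or flange, square, 68 x 68 mm, 14 mm thick, about 130 g, loose; at the start at the bottom of one of the two stacks, flat on the 20 mm thick kiln shelf. Origin: centre of its underside; z up, x and y along its edges.
- lid_large_round: flat fired-clay lid without knob or flange, round, 68 mm across, 14 mm thick, about 110 g, loose; at the start at the bottom of the other stack, flat on the 20 mm thick kiln shelf. Origin: centre of its underside; z up.
- lid_small_square: flat fired-clay lid without knob or flange, square, 50 x 50 mm, 14 mm thick, about 70 g, loose; at the start resting on one of the two large lids (either of them). Origin: centre of its underside; z up, x and y along its edges.
- lid_small_round: flat fired-clay lid without knob or flange, round, 50 mm across, 14 mm thick, about 60 g, loose; at the start resting on the other large lid. Origin: centre of its underside; z up.
- lid_oblong: flat fired-clay lid without knob or flange, oblong, 44 mm along its x by 30 mm along its y, 14 mm thick, about 40 g, loose; at the start always resting on the small square lid, as the top of the three-high stack. Origin: centre of its underside; z up, x and y along its edges.
- jar_large_square: upright fired-clay jar, outline square, 68 x 68 mm (the same as its lid), 50 mm high, flat rim round an open mouth 44 mm square in the middle of its top; it stays fixed to the bench. Origin: centre of its underside on the bench; z up, x and y along its sides.
- jar_large_round: upright fired-clay jar, outline round, 68 mm across (the same as its lid), 50 mm high, flat rim round an open mouth 44 mm round in the middle of its top; it stays fixed to the bench. Origin: centre of its underside on the bench; z up.
- jar_small_square: upright fired-clay jar, outline square, 50 x 50 mm (the same as its lid), 45 mm high, flat rim round an open mouth 26 mm square in the middle of its top; it stays fixed to the bench. Origin: centre of its underside on the bench; z up, x and y along its sides.
- jar_small_round: upright fired-clay jar, outline round, 50 mm across (the same as its lid), 45 mm high, flat rim round an open mouth 26 mm round in the middle of its top; it stays fixed to the bench. Origin: centre of its underside on the bench; z up.
- jar_oblong: upright fired-clay jar, outline oblong, 44 mm along its x by 30 mm along its y (the same as its lid), 40 mm high, flat rim round an open mouth 22 x 10 mm in the middle of its top; it stays fixed to the bench. Origin: centre of its underside on the bench; z up, x and y along its sides.
Mind the look-alikes: they are no part of the job. What is shaped like the lid_small_square but red or turquoise is not meant.

How it is judged:
At the end, for the whole second after the job is handed in: Each lid lies upright, flat (0.08 rad) and at rest on the rim of the jar of its shape and size (underside 3 mm below to 4 mm above rim height), centred within 10 mm; square and oblong lids within 0.26 rad of the jar's sides (square: any quarter turn, oblong: either way round) (horizontal distance between lid_large_square and jar_large_square below 0.01 m and z of lid_large_square in the frame of jar_large_square between 0.047 and 0.054 m and angle between each of lid_large_square, lid_large_round, lid_small_square, lid_small_round, lid_oblong's own z axis and vertical below 0.08 rad and linear speed of each of lid_large_square, lid_large_round, lid_small_square, lid_small_round, lid_oblong below 0.02 m/s and (angle between the x axis of lid_large_square and the x axis of jar_large_square, either way round below 0.26 rad or angle between the x axis of lid_large_square and the y axis of jar_large_square, either way round below 0.26 rad) and horizontal distance between lid_large_round and jar_large_round below 0.01 m and z of lid_large_round in the frame of jar_large_round between 0.047 and 0.054 m and horizontal distance between lid_small_square and jar_small_square below 0.01 m and z of lid_small_square in the frame of jar_small_square between 0.042 and 0.049 m and (angle between the x axis of lid_small_square and the x axis of jar_small_square, either way round below 0.26 rad or angle between the x axis of lid_small_square and the y axis of jar_small_square, either way round below 0.26 rad) and horizontal distance between lid_small_round and jar_small_round below 0.01 m and z of lid_small_round in the frame of jar_small_round between 0.042 and 0.049 m and horizontal distance between lid_oblong and jar_oblong below 0.01 m and z of lid_oblong in the frame of jar_oblong between 0.037 and 0.044 m and angle between the x axis of lid_oblong and the x axis of jar_oblong, either way round below 0.26 rad); the robot touches nothing.
It fails at once if a lid is let drop: it moves faster than 0.75 m/s (a free fall of about 29 mm) while the fingers do not hold it ((linear speed of lid_large_square above 0.75 m/s and contact force between lid_large_square and the fingers below 0.05 N) or (linear speed of lid_large_round above 0.75 m/s and contact force between lid_large_round and the fingers below 0.05 N) or (linear speed of lid_small_square above 0.75 m/s and contact force between lid_small_square and the fingers below 0.05 N) or (linear speed of lid_small_round above 0.75 m/s and contact force between lid_small_round and the fingers below 0.05 N) or (linear speed of lid_oblong above 0.75 m/s and contact force between lid_oblong and the fingers below 0.05 N)).
It also fails if it takes over 112 s, if anything falls off the work surface, if the arm or the gripper's body presses on something with over 40 N, if the wrist force passes 120 N, or if a joint passes its speed limit or range.

## Working session

There is one attempt and no reset: what is moved stays moved. The work goes in short steps, Python scripts to look and compute and a shell command to move; the robot and the scene stay as the last step left them, time stands still between calls to the robot, and variables do not carry over. Pictures are saved under pics/ and viewed, at most 14 in all, crops included, and the job is handed in when it is done.

```bash
mkdir -p pics && python3 - <<'E'
from rig import *
import cv2,numpy as np
s=get_state();print({k:np.round(v,3).tolist() for k,v in s.items()})
for n in("top","scene"):
    f=grab_frame(n);cv2.imwrite(f"pics/{n}0.png",f["pixels"]);np.savez(f"{n}0.npz",**f)
    R=cv2.Rodrigues(f["rvec"])[0];print(n,f["camera_matrix"].round(1).tolist(),f["k1"],(-R.T@np.ravel(f["tvec"])).round(3),R.round(2).tolist())
E
```

```text
{'time': 0.0, 'joint_pos': [0.989, 0.277, 1.506, -0.0, 1.361, -0.121], 'joint_velocities': [-0.001, 0.0, 0.001, 0.001, -0.001, -0.001], 'joint_efforts': [-0.001, -41.677, -24.58, -0.0, 0.011, -0.0], 'tcp_pos': [0.256, 0.515, 0.404], 'orientation': [0.228, 0.974, -0.001, -0.0], 'ft_force': [-0.669, -0.342, -0.354], 'ft_torque': [0.003, 0.042, 0.03], 'grip_force': 0.0, 'opening': 0.085}
top [[428.3, 0.0, 252.9], [0.0, 428.3, 193.7], [0.0, 0.0, 1.0]] -0.12307535630282654 [0.31  0.01  0.969] [[-0.02, -1.0, -0.0], [-0.98, 0.02, -0.18], [0.18, -0.0, -0.98]]
scene [[372.9, 0.0, 252.4], [0.0, 372.9, 192.2], [0.0, 0.0, 1.0]] -0.018249924577799552 [ 1.186 -0.04   0.553] [[0.08, 1.0, 0.01], [0.55, -0.04, -0.83], [-0.83, 0.07, -0.55]]
```

View pics/top0.png

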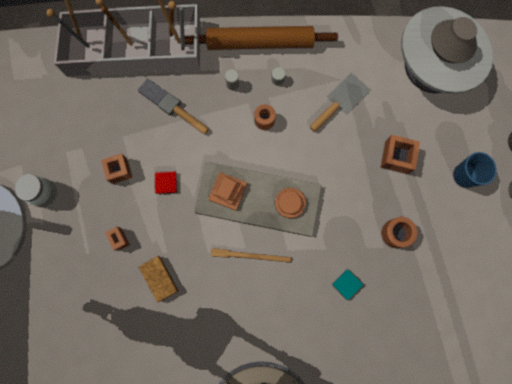

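View pics/scene0.png

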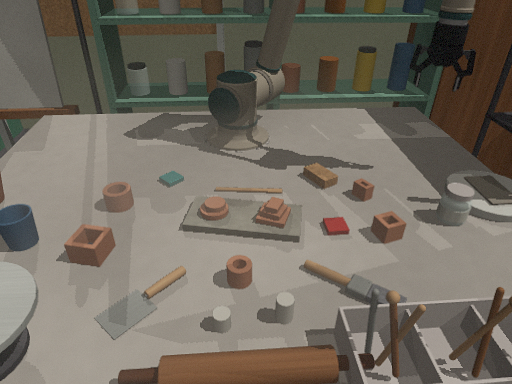

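```bash
cat > h.py <<'E'
from rig import *
import cv2,numpy as np
def load(n): return dict(np.load(n))
def save(n,fn):
    f=grab_frame(n);np.savez(fn+".npz",**f);return f
def cam(f):
    R=cv2.Rodrigues(f["rvec"])[0];return R,-R.T@np.ravel(f["tvec"])
def ray(f,uv,z):
    "pixels -> world xy on plane z"
    K=f["camera_matrix"];D=np.array([float(f["k1"]),0,0,0,0])
    p=cv2.undistortPoints(np.float64(uv).reshape(-1,1,2),K,D).reshape(-1,2)
    R,c=cam(f);d=np.c_[p,np.ones(len(p))]@R
    return c[:2]+d[:,:2]*((z-c[2])/d[:,2])[:,None]
def proj(f,P):
    return cv2.projectPoints(np.float64(P).reshape(-1,1,3),f["rvec"],f["tvec"],f["camera_matrix"],np.array([float(f["k1"]),0,0,0,0]))[0].reshape(-1,2)
def crop(f,x,y,w,h,s):
    return cv2.resize(np.ascontiguousarray(f["pixels"][y:y+h,x:x+w]),None,fx=s,fy=s,interpolation=cv2.INTER_CUBIC)
E
python3 - <<'E'
from h import *
t,s=load("top0.npz"),load("scene0.npz")
a=np.vstack([crop(t,185,155,145,90,4),crop(s,175,185,145,55,4)]);cv2.imwrite("pics/c1.png",a);print(a.shape)
# wrist
f=save("wrist","w0");cv2.imwrite("pics/w0.png",f["pixels"]);R,c=cam(f);print(c,R.round(3).tolist(),f["camera_matrix"],f["k1"])
E
```

```text
(580, 580, 3)
[0.1817719  0.551005   0.37304632] [[0.445, 0.896, -0.002], [0.851, -0.422, 0.313], [0.28, -0.141, -0.95]] [[285.84633932   0.         261.92031957]
 [  0.         285.84633932 190.58371695]
 [  0.           0.           1.        ]] -0.019148808975222576
```

View pics/c1.png

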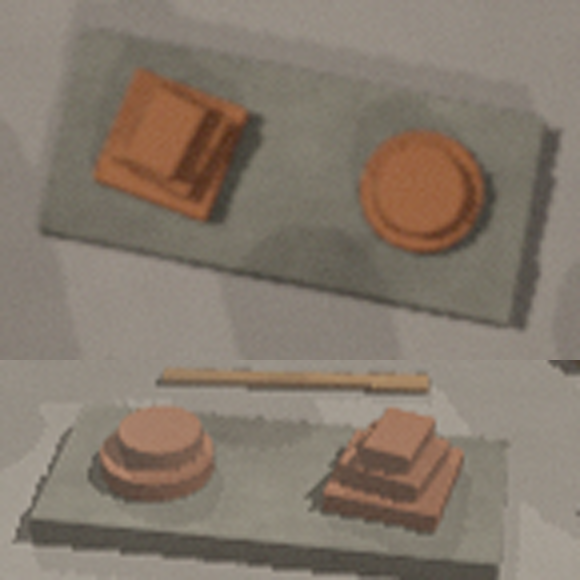

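```bash
python3 - <<'E'
from h import *
t=load("top0.npz");s=load("scene0.npz")
for n,f in(("top",t),("scene",s)):
    hsv=cv2.cvtColor(f["pixels"],cv2.COLOR_BGR2HSV)
    m=cv2.inRange(hsv,(2,90 if n=="top" else 70,40),(17,255,255))
    m=cv2.morphologyEx(m,cv2.MORPH_CLOSE,np.ones((5,5)))
    for c in cv2.findContours(m,cv2.RETR_EXTERNAL,cv2.CHAIN_APPROX_NONE)[0]:
        if 60<cv2.contourArea(c)<2500:
            h=cv2.convexHull(c);M=cv2.moments(h);uv=[M['m10']/M['m00'],M['m01']/M['m00']]
            r=cv2.minAreaRect(ray(f,h[:,0,:],.048).astype(np.float32)*1000)
            print(n,np.round(uv,1),cv2.contourArea(c),[np.round(x).tolist() for x in r],"z.025:",ray(f,uv,.0225)[0].round(4))
E
```

```text
top [158.  278.4] 930.5 [[299.0, 215.0], [89.0, 52.0], 28.0] z.025: [0.2991 0.2201]
top [247.2 255.2] 368.0 [[345.0, 16.0], [170.0, 17.0], 84.0] z.025: [0.346  0.0233]
top [116.9 238.2] 325.0 [[387.0, 306.0], [50.0, 37.0], 28.0] z.025: [0.389  0.3141]
top [399.2 232.3] 837.0 [[386.0, -309.0], [81.0, 66.0], 88.0] z.025: [ 0.387  -0.3182]
top [290.  202.4] 712.0 [[457.0, -73.0], [66.0, 67.0], 43.0] z.025: [ 0.461  -0.0749]
top [227.3 190.8] 894.0 [[486.0, 63.0], [69.0, 68.0], 67.0] z.025: [0.4908 0.065 ]
top [165.1 182. ] 454.5 [[509.0, 201.0], [50.0, 49.0], 1.0] z.025: [0.5145 0.2063]
top [116.  168.4] 593.5 [[543.0, 313.0], [63.0, 57.0], 17.0] z.025: [0.5494 0.3215]
top [400.2 154.1] 1091.0 [[562.0, -327.0], [80.0, 82.0], 75.0] z.025: [ 0.5682 -0.3361]
top [189.9 119. ] 264.0 [[653.0, 147.0], [97.0, 18.0], 51.0] z.025: [0.6635 0.1507]
top [264.4 116.5] 407.0 [[656.0, -23.0], [48.0, 60.0], 89.0] z.025: [ 0.6651 -0.0235]
top [324.3 116.2] 249.0 [[654.0, -160.0], [18.0, 87.0], 44.0] z.025: [ 0.663  -0.1636]
top [169.9  17. ] 317.5 [[915.0, 193.0], [133.0, 40.0], 20.0] z.025: [0.9371 0.2
[... 1979 characters left out ...]
-450.0], [409.0, 746.0], 0.0] z.025: [-1.8857 -0.4549]
scene [411.5  32.3] 93.0 [[-1591.0, 1331.0], [42.0, 786.0], 63.0] z.025: [-1.6917  1.3815]
scene [334.9   5.9] 229.5 [[-3001.0, 1132.0], [223.0, 1000.0], 74.0] z.025: [-3.1616  1.1872]
scene [300.6   6.4] 71.0 [[-2992.0, 782.0], [70.0, 946.0], 78.0] z.025: [-3.127   0.8071]
scene [202.5   5.6] 390.0 [[-3000.0, -262.0], [457.0, 991.0], 90.0] z.025: [-3.2193 -0.2288]
scene [147.6   3.4] 141.0 [[-3234.0, -810.0], [629.0, 230.0], 8.0] z.025: [-3.4402 -0.8384]
scene [84.9 17.1] 283.5 [[-2583.0, -1275.0], [2146.0, 95.0], 17.0] z.025: [-2.5287 -1.2484]
scene [58.5 17.6] 1111.0 [[-2634.0, -1487.0], [2324.0, 333.0], 23.0] z.025: [-2.5212 -1.4757]
```

```bash
python3 -m inch '[[-0.217,-0.074,0,0],[-0.217,-0.074,0,0],[-0.217,-0.074,0,0],[-0.217,-0.074,0,0],[-0.217,-0.074,0,0],[-0.217,-0.074,0,0],[-0.217,-0.074,0,0],[-0.217,-0.074,0,0]]' && python3 - <<'E'
from h import *
s=get_state();print(s["tcp_pos"],s["joint_velocities"].__repr__())
f=save("wrist","w1");cv2.imwrite("pics/w1.png",f["pixels"]);s=get_state();print(s["tcp_pos"])
E
```

```text
time: 0.82
tcp_pos: [0.4503, 0.3183, 0.4045]
orientation: [0.228, 0.974, -0.0, -0.0]
ft_force: [0.4, -0.6, 0.1]
opening: 0.0855
grip_force: 0.0
[0.45027844 0.31829029 0.40450654] array([-0.73138516,  0.08923795, -0.12411777,  0.00248876,  0.02358703,
       -0.7227305 ])
[0.45460745 0.31459774 0.40437743]
```

View pics/w1.png

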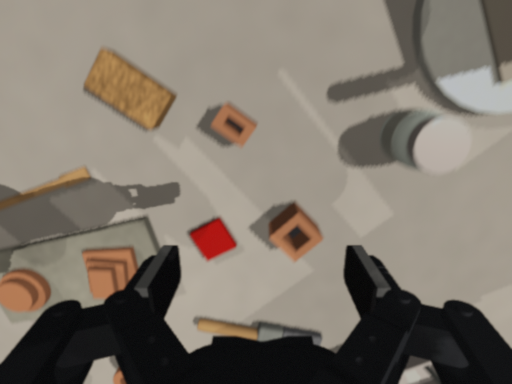

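```bash
cat >> h.py <<'E'
def blobs(f,z,amin=80,amax=9000,lo=(2,70,60),hi=(17,200,255)):
    "orange blobs: px, centre on plane z, min rect (mm) on plane z"
    hsv=cv2.cvtColor(f["pixels"],cv2.COLOR_BGR2HSV);m=cv2.inRange(hsv,lo,hi)
    m=cv2.morphologyEx(m,cv2.MORPH_OPEN,np.ones((2,2)))
    for c in cv2.findContours(m,cv2.RETR_EXTERNAL,cv2.CHAIN_APPROX_NONE)[0]:
        if amin<cv2.contourArea(c)<amax:
            h=cv2.convexHull(c);M=cv2.moments(h);uv=[M['m10']/M['m00'],M['m01']/M['m00']]
            r=cv2.minAreaRect(ray(f,h[:,0,:],z).astype(np.float32)*1000)
            print(np.round(uv,0),"ctr",ray(f,uv,z)[0].round(4),"rect",np.round(r[0],1),np.round(r[1],1),round(r[2],1))
E
python3 - <<'E'
from h import *
f=load("w1.npz")
hsv=cv2.cvtColor(f["pixels"],cv2.COLOR_BGR2HSV)
for u,v in[(240,110),(221,118),(300,212),(285,213),(314,232),(271,238),(110,253),(120,262),(128,275)]:print((u,v),hsv[v,u])
for V in(60,120,150):
  for z in (.0225,.045):
    print(V,z);blobs(f,z,lo=(2,70,V))
E
```

```text
(240, 110) [ 13  52 143]
(221, 118) [ 12 133 169]
(300, 212) [ 11 140 124]
(285, 213) [ 11 142  61]
(314, 232) [ 12 135 164]
(271, 238) [ 12 118 167]
(110, 253) [ 12 134 175]
(120, 262) [ 11 143 118]
(128, 275) [ 12 140 146]
60 0.0225
[120. 378.] ctr [ 0.67   -0.0578] rect [666.4 -57.8] [21. 32.] 64.7
[228. 330.] ctr [0.6612 0.155 ] rect [662.3 154.8] [95.4 28.8] 51.1
[ 24. 291.] ctr [ 0.4647 -0.0851] rect [467.  -84.8] [75.3 86.5] 46.7
[110. 271.] ctr [0.492  0.0532] rect [499.7  53.5] [78.8 87.9] 63.9
[216. 242.] ctr [0.5182 0.2135] rect [516.1 211.5] [51.3 53.1] 2.7
[295. 233.] ctr [0.5548 0.3158] rect [556.  314.6] [70.5 62.7] 17.2
[ 47. 189.] ctr [0.3533 0.0531] rect [352.5  45. ] [142.4  17.9] 83.3
[234. 126.] ctr [0.3915 0.3091] rect [392.  308.8] [47.9 37.3] 27.8
[129.  91.] ctr [0.3014 0.2191] rect [303.1 218.9] [96.1 55.7] 28.6
60 0.045
[120. 378.] ctr [ 0.6512 -0.0314] rect [647.8 -31.4] [19.7 29.9] 64.7
[228. 330.] ctr [0.643  0.1678] rect [643.9 167.6] [89.3 26.9] 51.1
[ 24. 291.] ctr [ 0.459  -0.0569] rect [461.2 -56.7] [70.5 81. ] 46.7
[110. 271.] ctr [0.4846 0.0725] r
[... 2031 characters left out ...]
31.8] 24.8
[127.  89.] ctr [0.2992 0.2178] rect [300.5 217.8] [91.  49.5] 27.2
150 0.045
[225. 331.] ctr [0.6425 0.1629] rect [644.9 165.9] [87.8 17.9] 50.6
[ 21. 294.] ctr [ 0.4605 -0.0638] rect [462.5 -63.2] [62.7 70.2] 46.7
[101. 285.] ctr [0.4976 0.0479] rect [499.5  47.2] [34.1 46.5] 62.0
[121. 276.] ctr [0.4982 0.081 ] rect [499.7  80.8] [10.6 38.3] 62.9
[111. 263.] ctr [0.4754 0.0812] rect [478.  77.] [65.8 41.5] 67.6
[297. 239.] ctr [0.5523 0.3176] rect [552.8 317.4] [49.9 52.5] 17.2
[ 66. 179.] ctr [0.3555 0.1011] rect [352.2  92.7] [78.8 12.3] 78.2
[235. 126.] ctr [0.3911 0.3127] rect [391.4 312.3] [44.6 29.8] 24.8
[127.  89.] ctr [0.3041 0.2266] rect [305.4 226.5] [85.2 46.3] 27.2
```

```bash
python3 -m inch '[[-0.078,-0.2,0,0],[-0.078,-0.2,0,0],[-0.078,-0.2,0,0],[-0.078,-0.2,0,0],[-0.078,-0.2,0,0],[-0.078,-0.2,0,0],[-0.078,-0.2,0,0],[0,0,0,0],[0,0,0,0]]' && python3 - <<'E'
from h import *
f=save("wrist","w2");cv2.imwrite("pics/w2.png",crop(f,60,60,400,220,2))
for V in(60,120,150,165):print(V);blobs(f,.062,lo=(2,70,V))
E
```

```text
time: 1.62
tcp_pos: [0.4292, 0.0941, 0.4047]
orientation: [0.23, 0.973, 0.0, -0.0]
ft_force: [-0.2, 0.2, -0.2]
opening: 0.0853
grip_force: 0.0
60
[192. 344.] ctr [ 0.6063 -0.1054] rect [ 606.9 -105.9] [17.  37.8] 45.1
[263. 326.] ctr [ 0.6229 -0.0021] rect [621.8  -1. ] [44.6 55.1] 63.4
[341. 281.] ctr [0.6025 0.1206] rect [603.3 119.5] [13.9 24.4] 80.5
[ 13. 263.] ctr [ 0.3918 -0.2432] rect [ 399.1 -245.9] [37.8 82.8] 46.6
[161. 239.] ctr [ 0.4482 -0.0529] rect [447.1 -52.9] [65.9 56.6] 69.3
[263. 217.] ctr [0.4775 0.0711] rect [479.6  70. ] [63.7 69.3] 67.6
[473. 175.] ctr [0.5384 0.3088] rect [539.  308.1] [51.4 50.9] 17.0
[186. 130.] ctr [0.3493 0.0424] rect [348.2  33.3] [153.2  15.2] 83.2
[423.  49.] ctr [0.3864 0.2947] rect [386.6 294.1] [50.  41.4] 27.6
[319.  20.] ctr [0.3173 0.2111] rect [306.4 211.2] [80.9 49.8] 26.2
120
[192. 346.] ctr [ 0.6098 -0.1067] rect [ 611. -107.] [15.5 25.2] 58.4
[263. 335.] ctr [ 0.6364 -0.0081] rect [635.3  -7.7] [41.8 17.7] 63.4
[161. 240.] ctr [ 0.4492 -0.0547] rect [447.7 -54.5] [62.8 51.5] 69.1
[263. 218.] ctr [0.4791 0.0708] rect [481.   6
[... 904 characters left out ...]
6 27.1] 57.5
[312.   7.] ctr [0.3044 0.2101] rect [304.2 210.2] [20.2  9.1] 8.7
[295.  11.] ctr [0.2995 0.1942] rect [300.  194.4] [14.4 15.6] 24.0
165
[155. 243.] ctr [ 0.4491 -0.0626] rect [447.6 -63.2] [29.9 45.2] 2.6
[165. 229.] ctr [ 0.4382 -0.0419] rect [437.4 -40.8] [48.7 15.5] 43.6
[265. 227.] ctr [0.4908 0.0669] rect [491.3  66.9] [26.5 40.9] 62.9
[265. 200.] ctr [0.4592 0.0832] rect [458.   79.5] [58.3 14.8] 63.4
[479. 159.] ctr [0.5236 0.3186] rect [521.  318.4] [35.2 18.3] 71.2
[142. 147.] ctr [ 0.3436 -0.0099] rect [343.1 -12.1] [54.4  4.5] 82.4
[218. 118.] ctr [0.3537 0.0793] rect [352.5  73.5] [70.5 12.2] 82.7
[431.  46.] ctr [0.3871 0.3024] rect [387.4 302.4] [40.4 27.4] 27.9
```

View pics/w2.png

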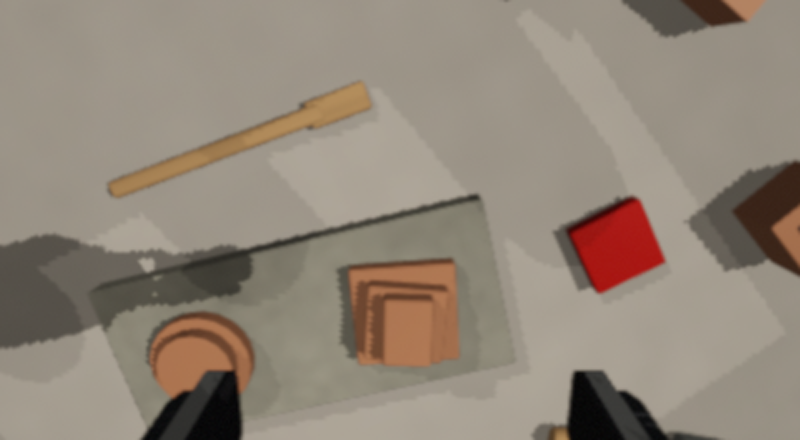

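```bash
python3 -m inch '[[-0.15,0.01,0,0],[-0.15,0.01,0,0],[-0.15,0.003,0.1,0],[0,0,0.22,0],[0,0,0.22,0],[0,0,0.22,0],[0,0,0.22,0],[0,0,0.15,0],[0,0,0.05,0],[0,0,0,0],[0,0,0,0]]' && python3 -c "
from h import *
s=get_state();print(s['tcp_pos'],s['orientation'])"
```

```text
time: 2.58
tcp_pos: [0.4921, 0.0692, 0.2281]
orientation: [0.228, 0.974, 0.0, 0.0]
ft_force: [-0.1, -0.7, 0.7]
opening: 0.0851
grip_force: 0.0
[0.49209244 0.06919652 0.22813718] [2.27709953e-01 9.73728922e-01 2.24994469e-04 3.36254623e-04]
```

```bash
python3 -m inch '[[0,0,0.033,0],[0,0,0,0],[0,0,0,0],[0,0,0,0],[0,0,0,0],[0,0,0,0],[0,0,0,0],[0,0,0,0],[0,0,0,0],[0,0,0,0]]' -1 40
```

```text
time: 3.42
tcp_pos: [0.4918, 0.0682, 0.2237]
orientation: [0.228, 0.974, 0.0, 0.001]
ft_force: [-1.1, -1.1, 5.9]
opening: 0.0287
grip_force: 40.9
```

```bash
python3 -m inch '[[0,0,-0.1,0],[0,0,-0.2,0],[0,0,-0.2,0],[0,0,-0.2,0],[0.165,0.145,0,0],[0.165,0.145,0,0],[0.165,0.145,0,0],[0.165,0.145,0,0],[0.165,0.145,0,0],[0.165,0.145,0,0],[0.165,0.145,0,0],[0.165,0.145,0,0],[0,0,0,0]]' - 40 && python3 -m inch '[[0,0,0,-0.0785],[0,0,0,-0.0785],[0,0,0,-0.0785],[0,0,0,-0.0785],[0,0,0,-0.0785],[0,0,0,-0.0785],[0,0,0,-0.0785],[0,0,0,-0.0785],[0,0,0,0],[0,0,0,0]]' && python3 -c "
from h import *
s=get_state();print(s['tcp_pos'],s['orientation'],s['joint_pos'])
f=save('wrist','w3');cv2.imwrite('pics/w3.png',f['pixels'])"
```

```text
time: 4.5
tcp_pos: [0.3893, 0.3162, 0.3278]
orientation: [0.226, 0.974, 0.002, -0.001]
ft_force: [-1.1, -0.3, -0.7]
opening: 0.0289
grip_force: 40.2
time: 5.33
tcp_pos: [0.3915, 0.3117, 0.3277]
orientation: [-0.237, 0.972, -0.0, -0.0]
ft_force: [0.5, 1.1, 0.8]
opening: 0.0291
grip_force: 40.2
[0.39154381 0.31170774 0.32765347] [-2.36632447e-01  9.71599226e-01 -1.20107863e-04 -1.17808282e-04] [ 5.33301688e-01  2.22931417e-01  1.78267646e+00 -1.78058247e-04
  1.13627997e+00 -1.51521644e+00]
```

View pics/w3.png

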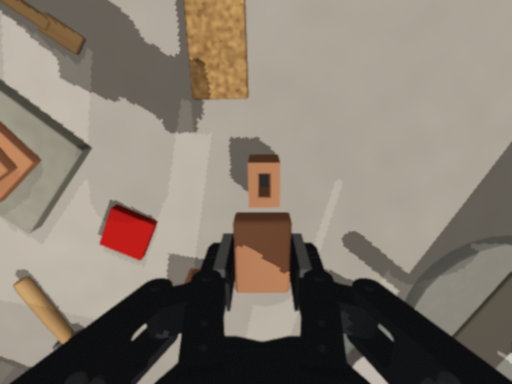

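```bash
python3 - <<'E'
from h import *
f=load("w3.npz");s=get_state();t=s["tcp_pos"];q=s["orientation"]
from scipy.spatial.transform import Rotation as Rn
R=Rn.from_quat(q).as_matrix();tx,ty=R[:2,0],R[:2,1];print(tx,ty)
col=cv2.cvtColor(f["pixels"],cv2.COLOR_BGR2HSV)[200:300,263,2];print(col.tolist())
print(cv2.cvtColor(f["pixels"],cv2.COLOR_BGR2HSV)[150:212,256,2].tolist())
zl=t[2]-.1757
for uv,z in(([263,212],zl),([263,240],zl+.014),([263,292],zl+.014)):
    d=ray(f,[uv],z)[0]-t[:2];print(uv,"tool x,y mm",d@tx*1000,d@ty*1000)
blobs(f,.04,lo=(2,70,120))
d=np.array([.3915,.312])-t[:2];print(d@tx,d@ty)
E
```

```text
[-0.88790089 -0.46003477] [-0.46003479  0.88790088]
[183, 183, 184, 184, 183, 183, 182, 178, 173, 171, 170, 159, 115, 76, 70, 71, 71, 72, 72, 74, 80, 87, 94, 99, 103, 105, 106, 105, 105, 105, 105, 105, 105, 105, 106, 105, 105, 105, 105, 105, 106, 105, 106, 105, 106, 105, 105, 105, 105, 105, 105, 105, 105, 105, 108, 114, 115, 109, 119, 153, 177, 182, 183, 182, 183, 183, 182, 183, 182, 183, 183, 182, 183, 182, 182, 182, 182, 182, 182, 182, 182, 182, 182, 182, 182, 182, 182, 182, 181, 182, 181, 179, 175, 171, 170, 170, 170, 170, 170, 170]
[99, 100, 99, 96, 84, 74, 72, 71, 71, 71, 72, 81, 124, 169, 181, 182, 182, 182, 182, 182, 182, 182, 181, 180, 179, 179, 180, 180, 179, 179, 179, 179, 180, 180, 180, 181, 181, 180, 180, 180, 180, 180, 180, 180, 180, 180, 180, 180, 181, 182, 182, 182, 182, 182, 182, 182, 181, 178, 173, 172, 171, 161]
[263, 212] tool x,y mm 21.809677993123533 1.4887566910695604
[263, 240] tool x,y mm 12.159305910866786 1.4430028765522693
[263, 292] tool x,y mm -19.68611454881123 1.4787648736116525
[ 42. 310.] ctr [0.631  0.1608] rect [634.  164.8] [90.3 23.9] 50.7
[259. 274.] ctr [0.4763 0.3537] rect [470.8 355.3] [57.  57.8] 27.4
[264. 185.] ctr [0.388  0.3134] rect [388.7 313.6] [44.8 30.1] 28.5
[ 13. 167.] ctr [0.4795 0.0969] rect [483.5 103.4] [70.3 36. ] 11.3
[65. 36.] ctr [0.35   0.1107] rect [349.7 110.5] [26.2 12.9] 82.6
[218.  48.] ctr [0.3015 0.226 ] rect [303.8 227. ] [75.5 48. ] 28.8
[28. 13.] ctr [0.3468 0.0792] rect [346.3  77.6] [35.7  7. ] 82.7
-5.501416396205633e-05 0.00020570374264448625
```

```bash
python3 -m inch '[[-0.007,0.007,0.2,0],[0,0,0.2,0],[0,0,0.2,0],[0,0,0.1,0],[0,0,0.03,0],[0,0,0,0],[0,0,0,0]]' && python3 -m inch '[[0,0,0.007,0],[0,0,0.007,0],[0,0,0.007,0],[0,0,0,0],[0,0,0,0]]'
```

```text
time: 5.97
tcp_pos: [0.3924, 0.3138, 0.2187]
orientation: [-0.238, 0.971, 0.0, 0.0]
ft_force: [-0.4, 0.0, -0.2]
opening: 0.0289
grip_force: 40.2
time: 6.38
tcp_pos: [0.3922, 0.3138, 0.2157]
orientation: [-0.238, 0.971, 0.0, 0.001]
ft_force: [0.1, -0.2, 2.4]
opening: 0.0286
grip_force: 40.5
```

```bash
python3 -m inch '[[0,0,0,0],[0,0,0,0],[0,0,0,0],[0,0,0,0],[0,0,0,0],[0,0,-0.05,0],[0,0,-0.2,0],[0,0,-0.2,0],[0,0,-0.2,0],[0,0,-0.2,0],[0,0,-0.2,0.0785]]' 1 && python3 -m inch '[[0,0,0,0.0785],[0,0,0,0.0785],[0,0,0,0.0785],[0,0,0,0.0785],[0,0,0,0.0785],[0,0,0,0.0785],[0,0,0,0.0785],[-0.131,-0.173,0,0],[-0.131,-0.173,0,0],[-0.131,-0.173,0,0],[-0.131,-0.173,0,0],[-0.131,-0.173,0,0],[-0.131,-0.173,0,0],[-0.131,-0.173,0,0],[0,0,0,0],[0,0,0,0]]' && python3 - <<'E'
from h import *
t=save("top","t4");w=save("wrist","w4");s=get_state();print(s['tcp_pos'],s['orientation'])
a=crop(t,80,200,80,72,5);b=crop(w,56,60,400,240,1.5);a=cv2.resize(a,(300,360*300//400));
b[:a.shape[0],-300:]=a;cv2.imwrite("pics/w4.png",b)
for V in(120,150,165):print(V);blobs(w,.048,lo=(2,70,V))
blobs(t,.054,lo=(2,90,60))
E
```

```text
time: 7.3
tcp_pos: [0.3915, 0.3134, 0.3747]
orientation: [-0.18, 0.984, 0.0, 0.0]
ft_force: [0.8, -0.2, 0.1]
opening: 0.0855
grip_force: 0.0
time: 8.63
tcp_pos: [0.4345, 0.0884, 0.3731]
orientation: [0.23, 0.973, 0.0, 0.0]
ft_force: [0.2, -0.2, -0.6]
opening: 0.0853
grip_force: 0.0
[0.43410423 0.09004598 0.37288023] [ 2.28588032e-01  9.73523149e-01  4.33649442e-04 -5.15625078e-05]
120
[149. 245.] ctr [ 0.4478 -0.0644] rect [445.4 -65.3] [42.6 65.9] 4.9
[265. 223.] ctr [0.4834 0.0684] rect [485.4  67.4] [65.1 67.1] 67.4
[494. 177.] ctr [0.5459 0.3136] rect [548.1 317.7] [50.2 49.7] 16.4
[180. 127.] ctr [0.3495 0.0387] rect [348.5  29.3] [158.3  15.6] 83.2
[463.  32.] ctr [0.3923 0.3189] rect [392.8 318.8] [44.1 29.2] 27.7
[336.  14.] ctr [0.3266 0.2179] rect [329.7 212.7] [70.1 32.6] 63.8
150
[144. 250.] ctr [ 0.4514 -0.0731] rect [449.8 -73.5] [29.2 48.3] 10.8
[154. 235.] ctr [ 0.4403 -0.0526] rect [438.9 -51.8] [55.4 19.8] 53.8
[265. 223.] ctr [0.4836 0.0684] rect [485.2  67.5] [62.9 64.9] 67.5
[494. 177.] ctr [0.5463 0.3141] rect [548.4 318.4] [49.1 48.9] 16.9
[184. 125.] ctr [0.35
[... 741 characters left out ...]
4.  32.] ctr [0.3927 0.3194] rect [393.1 319.5] [41.6 27.2] 27.7
[159. 280.] ctr [0.2971 0.211 ] rect [297.1 211.1] [87.6 51.5] 27.9
[263. 258.] ctr [ 0.3391 -0.0095] rect [339.1  -9.4] [121.9  10.3] 82.7
[401. 232.] ctr [ 0.384  -0.3116] rect [ 385.2 -312.7] [72.  65.5] 42.6
[291. 203.] ctr [ 0.4537 -0.0741] rect [453.8 -74.2] [65.2 63.5] 88.6
[238. 191.] ctr [0.4842 0.0396] rect [482.2  38.8] [31.  54.1] 77.3
[401. 155.] ctr [ 0.5571 -0.3268] rect [ 557.8 -327.4] [79.4 81.3] 75.1
[265. 117.] ctr [ 0.651  -0.0245] rect [651.1 -24.8] [47.4 59.7] 88.6
[325. 117.] ctr [ 0.6487 -0.16  ] rect [ 649.7 -160.8] [17.7 86.6] 44.1
[263.  38.] ctr [ 0.8523 -0.0257] rect [851.8 -19.4] [259.5  57.4] 89.5
```

View pics/w4.png

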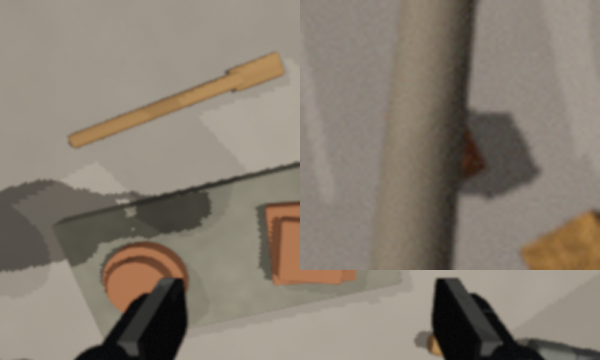

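```bash
python3 -m inch '[[-0.142,0.011,0,0],[-0.142,0,0,0],[-0.142,0,0.1,0],[0,0,0.2,0.05],[0,0,0.22,0],[0,0,0.22,0],[0,0,0.2,0],[0,0,0.12,0],[0,0,0.046,0],[0,0,0,0],[0,0,0,0]]' && python3 -m inch '[[0,0,0,0],[0,0,0,0],[0,0,0,0],[0,0,0,0],[0,0,0,0],[0,0,0,0],[0,0,0,0],[0,0,0,0]]' -1 40
```

```text
time: 9.65
tcp_pos: [0.4927, 0.0637, 0.2072]
orientation: [0.264, 0.965, 0.0, 0.0]
ft_force: [0.8, 0.9, 0.1]
opening: 0.0851
grip_force: 0.0
time: 10.32
tcp_pos: [0.4928, 0.0628, 0.2082]
orientation: [0.265, 0.964, 0.001, 0.001]
ft_force: [-1.4, 1.6, 5.5]
opening: 0.0488
grip_force: 41.5
```

```bash
python3 -m inch '[[0,0,-0.1,0],[0,0,-0.2,0],[0,0,-0.2,0],[0,0,-0.2,0],[0,0,-0.1,0],[0.076,0.238,0,0],[0.076,0.238,0,0],[0.076,0.238,0,0],[0.076,0.238,0,0],[0.076,0.238,0,0],[0.076,0.238,0,0],[0.076,0.238,0,0]]' && python3 -m inch '[[0,0,0,0.082],[0,0,0,0.082],[0,0,0,0.082],[0,0,0,0.082],[0,0,0,0.082],[0,0,0,0.082],[0,0,0,0],[0,0,0,0]]' && cat >> h.py <<'E'
from scipy.spatial.transform import Rotation as Rn
def tool():
    s=get_state();R=Rn.from_quat(s["orientation"]).as_matrix();return s["tcp_pos"],R[:2,0],R[:2,1]
def to(x,y,z=None,yaw=None):
    "shift in tool units to world xy(z); turn so tool y points along yaw deg (mod 90 choices left to me)"
    t,tx,ty=tool();d=np.array([x,y])-t[:2];a=np.degrees(np.arctan2(ty[1],ty[0]))
    print("tcp",t.round(4),"yaw",a.round(1),"units x,y:",(d@tx/.15).round(3),(d@ty/.15).round(3),"" if z is None else ("z",round((t[2]-z)/.15,3)),"" if yaw is None else ("turn",round(-np.radians(yaw-a)/1.5,3)))
E
python3 - <<'E'
from h import *
f=save('wrist','w5');cv2.imwrite('pics/w5.png',f['pixels']);t,tx,ty=tool()
to(.552,.3185,yaw=17)
for V in (60,120,165):print(V);blobs(f,.045,lo=(2,70,V),amax=20000)
E
```

```text
time: 11.32
tcp_pos: [0.5512, 0.3201, 0.3272]
orientation: [0.265, 0.964, 0.0, 0.0]
ft_force: [0.6, -0.9, -0.3]
opening: 0.0482
grip_force: 42.0
time: 11.98
tcp_pos: [0.5512, 0.3183, 0.327]
orientation: [0.594, 0.805, 0.0, 0.0]
ft_force: [0.7, -0.3, -0.5]
opening: 0.0487
grip_force: 42.1
tcp [0.5512 0.3183 0.3269] yaw 17.2 units x,y: -0.0 0.006  ('turn', np.float64(0.002))
60
[500. 357.] ctr [0.8782 0.202 ] rect [880.7 199.6] [10.7 70. ] 52.7
[153. 362.] ctr [0.4907 0.0768] rect [494.9  79.3] [73.  37.1] 73.7
[304. 330.] ctr [0.643  0.1746] rect [643.6 170.3] [52.6 23.2] 49.9
[ 55. 318.] ctr [0.376 0.107] rect [375.4  98.2] [94.8 16.3] 83.6
[ 28. 196.] ctr [0.3413 0.2461] rect [335.9 243.5] [72.8 48.4] 28.8
[263. 230.] ctr [0.5629 0.2785] rect [563.5 277.5] [ 96.4 152.5] 17.3
[ 96. 141.] ctr [0.3972 0.3167] rect [397.7 316.1] [66.9 31.3] 27.5
120
[305. 331.] ctr [0.6446 0.1738] rect [639.5 174.8] [35.  19.7] 17.0
[ 55. 317.] ctr [0.3757 0.1085] rect [375.2 100. ] [91.1 15.3] 83.6
[259. 249.] ctr [0.5654 0.2576] rect [571.8 251.3] [95.2 97.4] 17.7
[ 20. 198.] ctr [0.334  0.2412] rect [328.4 239.9] [53.7 48.5] 27.0
[262. 183.] ctr [0.5478 0.3234] rect [548.1 322.8] [50.5 42.2] 17.2
[ 86. 143.] ctr [0.3885 0.3122] rect [388.7 311.7] [46.9 30.8] 27.5
165
[ 55. 316.] ctr [0.3755 0.1105] rect [374.5 102.3] [80.3 13.5] 83.6
[259. 249.] ctr [0.566  0.2569] rect [572.4 250.9] [90.5 91.4] 17.3
[ 30. 206.] ctr [0.3436 0.2358] rect [345.4 234.6] [24.8 32.8] 2.0
[262. 183.] ctr [0.5486 0.3235] rect [548.7 323.1] [49.1 38.3] 17.2
[ 85. 143.] ctr [0.3878 0.3122] rect [387.6 311.9] [42.2 27.6] 27.2
```

View pics/w5.png

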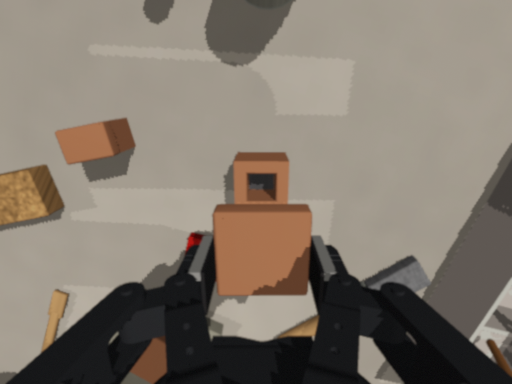

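```bash
python3 - <<'E'
from h import *
f=load('w5.npz');t,tx,ty=tool();v=cv2.cvtColor(f["pixels"],cv2.COLOR_BGR2HSV)[...,2]
print(v[150:216,244].tolist(),v[285:300,262].tolist())
for uv,z in(([262,210],.167),([262,294],.167),([244,161],.045)):
    d=ray(f,[uv],z)[0]-t[:2];print(uv,(d@tx*1000).round(1),(d@ty*1000).round(1))
E
```

```text
[161, 155, 132, 117, 115, 115, 115, 114, 115, 116, 126, 151, 165, 169, 169, 169, 169, 169, 169, 169, 169, 169, 168, 168, 168, 168, 168, 168, 168, 168, 168, 168, 168, 168, 169, 168, 168, 168, 168, 168, 168, 168, 168, 168, 168, 168, 168, 168, 168, 168, 168, 169, 172, 161, 130, 113, 113, 115, 117, 119, 122, 134, 151, 165, 168, 169] [162, 154, 131, 105, 97, 96, 97, 97, 98, 108, 140, 170, 178, 178, 178]
[262, 210] 28.8 -1.3
[262, 294] -20.2 -1.3
[244, 161] 26.3 -17.4
```

```bash
python3 -m inch '[[-0.017,0,0.2,0],[0,0,0.2,0],[0,0,0.2,0],[0,0,0.08,0],[0,0,0.02,0],[0,0,0,0],[0,0,0,0]]' && python3 -m inch '[[0,0,0.007,0],[0,0,0.007,0],[0,0,0.007,0],[0,0,0,0],[0,0,0,0]]'
```

```text
time: 12.62
tcp_pos: [0.5526, 0.3162, 0.2227]
orientation: [0.594, 0.804, 0.001, 0.0]
ft_force: [-0.2, -0.0, -0.6]
opening: 0.0485
grip_force: 42.5
time: 13.03
tcp_pos: [0.5522, 0.3161, 0.2192]
orientation: [0.595, 0.804, 0.001, 0.0]
ft_force: [-0.1, -0.2, 1.7]
opening: 0.0495
grip_force: 42.7
```

```bash
python3 -m inch '[[0,0,0,0],[0,0,0,0],[0,0,0,0],[0,0,0,0],[0,0,0,0],[0,0,-0.05,0],[0,0,-0.2,0],[0,0,-0.2,0],[0,0,-0.2,0],[0,0,-0.2,0],[0,0,-0.2,0]]' 1 && python3 -m inch '[[-0.211,-0.154,0,0],[-0.211,-0.154,0,0],[-0.211,-0.154,0,0],[-0.211,-0.154,0,0],[-0.211,-0.154,0,0],[-0.211,-0.154,0,0],[-0.211,-0.154,0,0],[-0.211,-0.154,0,0],[-0.211,-0.154,0,0],[0,0,0,0],[0,0,0,0]]' && python3 - <<'E'
from h import *
t=save("top","t6");w=save("wrist","w6")
a=crop(t,80,130,110,130,4);cv2.imwrite("pics/w6.png",np.hstack([w["pixels"],cv2.resize(a,(288,384))]))
for V in(120,150,165):print(V);blobs(w,.048,lo=(2,70,V))
to(.455,-.074,.207)
E
```

```text
time: 13.95
tcp_pos: [0.5517, 0.3159, 0.3782]
orientation: [0.595, 0.804, 0.0, 0.0]
ft_force: [0.2, 0.2, 0.2]
opening: 0.0857
grip_force: 0.0
time: 14.87
tcp_pos: [0.4359, -0.0189, 0.3768]
orientation: [0.597, 0.803, 0.0, 0.001]
ft_force: [0.3, 0.4, -1.0]
opening: 0.0854
grip_force: 0.0
120
[446. 234.] ctr [ 0.6611 -0.0226] rect [661.2 -23. ] [46.7 48.9] 29.8
[269. 222.] ctr [ 0.4587 -0.0677] rect [459.3 -69. ] [64.1 64.8] 16.9
[489.  96.] ctr [0.6293 0.127 ] rect [629.8 127.3] [50.6 18.8] 49.9
[334. 114.] ctr [0.4862 0.0649] rect [486.8  63.6] [64.6 65.1] 67.4
[202. 105.] ctr [0.3565 0.0344] rect [355.   20.4] [157.6  16. ] 83.4
150
[446. 234.] ctr [ 0.6617 -0.0231] rect [662.  -23.4] [47.3 46.6] 16.5
[269. 221.] ctr [ 0.4589 -0.0673] rect [459.6 -67.2] [58.5 63.2] 68.1
[489.  97.] ctr [0.6293 0.1268] rect [629.9 127.4] [47.4 13. ] 50.4
[334. 114.] ctr [0.4865 0.065 ] rect [487.   63.7] [63.1 63.3] 67.6
[203. 101.] ctr [0.3565 0.0384] rect [355.6  20.9] [156.5  14.3] 84.3
165
[436. 233.] ctr [ 0.6499 -0.0255] rect [648.6 -26.2] [18. 43.] 13.2
[269. 226.] ctr [ 0.4602 -0.0731] rect [459.8 -74.3] [45.9 49.1] 16.8
[260. 207.] ctr [ 0.4439 -0.0539] rect [442.8 -52.8] [52.7 16.4] 45.2
[334. 114.] ctr [0.4863 0.065 ] rect [486.8  63.8] [61.6 61.7] 67.5
[214.  70.] ctr [0.3603 0.0694] rect [358.7  62.1] [72.1 12.5] 82.5
tcp [ 0.4367 -0.017   0.3766] yaw 17.0 units x,y: -0.399 0.006 ('z', np.float64(1.13))
```

View pics/w6.png

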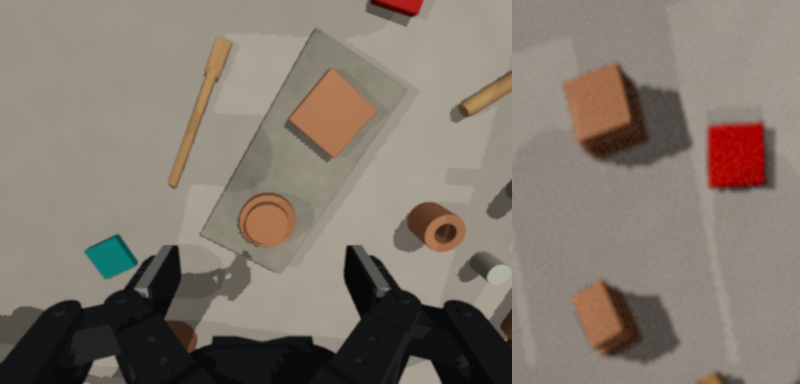

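```bash
python3 -c "
from h import *
to(.460,-.0735,.209)"
```

```text
tcp [ 0.4367 -0.017   0.3766] yaw 17.0 units x,y: -0.405 0.039 ('z', np.float64(1.117))
```

```bash
python3 -m inch '[[-0.135,0.013,0,0],[-0.135,0.013,0,0],[-0.135,0.013,0.1,0],[0,0,0.2,0],[0,0,0.22,0],[0,0,0.22,0],[0,0,0.2,0],[0,0,0.12,0],[0,0,0.057,0],[0,0,0,0],[0,0,0,0]]' && python3 -m inch '[[0,0,0,0],[0,0,0,0],[0,0,0,0],[0,0,0,0],[0,0,0,0],[0,0,0,0],[0,0,0,0],[0,0,0,0]]' -1 40 && python3 -c "
from h import *
to(.6635,-.0235,.209)"
```

```text
time: 15.88
tcp_pos: [0.4608, -0.0728, 0.2088]
orientation: [0.594, 0.804, 0.0, 0.0]
ft_force: [-0.7, 0.2, -0.0]
opening: 0.0857
grip_force: 0.0
time: 16.55
tcp_pos: [0.4604, -0.0737, 0.2101]
orientation: [0.595, 0.804, 0.001, 0.001]
ft_force: [-1.4, 1.3, 6.6]
opening: 0.048
grip_force: 40.1
tcp [ 0.4604 -0.0737  0.2101] yaw 17.0 units x,y: -0.076 1.393 ('z', np.float64(0.007))
```

```bash
python3 -m inch '[[0,0,-0.1,0],[0,0,-0.2,0],[0,0,-0.2,0],[0,0,-0.2,0],[0,0,-0.1,0],[-0.012,0.232,0,0],[-0.013,0.232,0,0],[-0.013,0.232,0,0],[-0.013,0.232,0,0],[-0.013,0.232,0,0],[-0.012,0.232,0,0],[0,0,0,0],[0,0,0,0],[0,0,0,0]]' && python3 - <<'E'
from h import *
f=save('wrist','w7');cv2.imwrite('pics/w7.png',f['pixels']);t,tx,ty=tool()
to(.6635,-.0235,.2241)
blobs(f,.045,lo=(2,70,120),amax=20000)
v=cv2.cvtColor(f["pixels"],cv2.COLOR_BGR2HSV)[...,2]
print(v[140:216,262].tolist(),v[280:300,262].tolist())
zl=t[2]-.1761
for r in (205,208,211,214,288,291,294,297):
    d=ray(f,[[262,r]],zl+.014)[0]-t[:2];print(r,(d@tx*1000).round(1),(d@ty*1000).round(1))
for r in (155,160,165,170):
    d=ray(f,[[262,r]],.045)[0]-t[:2];print(r,(d@tx*1000).round(1),(d@ty*1000).round(1))
E
```

```text
time: 17.72
tcp_pos: [0.6622, -0.0235, 0.3283]
orientation: [0.595, 0.804, -0.0, -0.001]
ft_force: [-0.8, -0.3, -0.5]
opening: 0.0479
grip_force: 41.7
tcp [ 0.6618 -0.0236  0.3285] yaw 17.0 units x,y: -0.003 0.011 ('z', np.float64(0.696)) 
[245. 311.] ctr [ 0.6834 -0.1627] rect [ 683.9 -161.8] [17.  33.2] 45.9
[259. 251.] ctr [ 0.6771 -0.087 ] rect [679.6 -87.7] [94.7 86.1] 37.0
[266. 188.] ctr [ 0.6636 -0.0219] rect [663.2 -21.1] [49.4 43.6] 12.1
[469. 234.] ctr [ 0.8701 -0.0093] rect [870.6 -11.1] [ 38.1 183.7] 0.0
[ 49. 174.] ctr [ 0.4682 -0.068 ] rect [468.6 -69.2] [65.8 63.8] 54.7
[303.  15.] ctr [0.6495 0.1214] rect [650.8 124.6] [47.  15.3] 51.1
[98. 36.] ctr [0.4982 0.06  ] rect [496.6  63.5] [66.  64.9] 67.4
[180, 179, 179, 180, 180, 180, 179, 179, 178, 179, 178, 178, 178, 178, 169, 137, 116, 113, 113, 114, 114, 114, 115, 127, 155, 171, 174, 171, 169, 168, 168, 170, 169, 167, 164, 150, 107, 58, 39, 39, 38, 38, 38, 38, 37, 38, 40, 39, 42, 59, 86, 109, 117, 117, 118, 117, 117, 117, 117, 116, 117, 119, 124, 124, 116, 114, 114, 116, 116, 116, 117, 129, 155, 179, 184, 181] [163, 155, 145, 140, 128, 121, 116, 114, 113, 113, 114, 114, 115, 128, 150, 162, 165, 163, 162, 161]
205 30.8 -1.2
208 29.2 -1.2
211 27.6 -1.2
214 26.0 -1.2
288 -17.7 -1.1
291 -19.7 -1.1
294 -21.6 -1.1
297 -23.6 -1.1
155 31.6 -1.4
160 27.1 -1.4
165 22.5 -1.4
170 17.9 -1.4
```

View pics/w7.png

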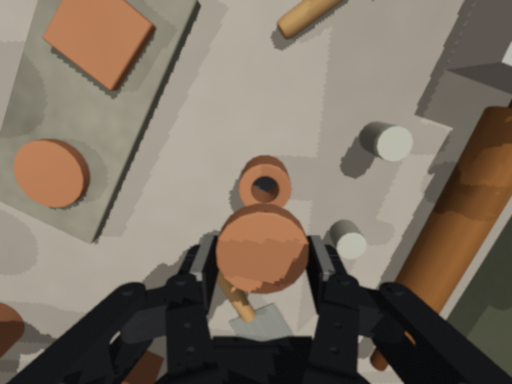

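```bash
python3 -m inch '[[-0.025,0.015,0.2,0],[0,0,0.2,0],[0,0,0.2,0],[0,0,0.08,0],[0,0,0.013,0],[0,0,0,0],[0,0,0,0]]' && python3 -m inch '[[0,0,0.007,0],[0,0,0.007,0],[0,0,0.007,0],[0,0,0.003,0],[0,0,0,0],[0,0,0,0]]'
```

```text
time: 18.35
tcp_pos: [0.6666, -0.0266, 0.2266]
orientation: [0.595, 0.804, 0.001, 0.001]
ft_force: [0.6, 0.7, -0.7]
opening: 0.0479
grip_force: 41.7
time: 18.85
tcp_pos: [0.6662, -0.0263, 0.2212]
orientation: [0.595, 0.804, 0.0, 0.0]
ft_force: [-0.4, -0.4, 0.3]
opening: 0.048
grip_force: 41.8
```

```bash
python3 -m inch '[[0,0,0.005,0],[0,0,0.004,0],[0,0,0,0],[0,0,0,0]]'
```

```text
time: 19.18
tcp_pos: [0.6661, -0.0263, 0.2212]
orientation: [0.595, 0.804, 0.0, 0.0]
ft_force: [-2.3, 0.3, 7.8]
opening: 0.048
grip_force: 42.6
```

```bash
python3 -m inch '[[0,0,-0.005,0],[0,0,0,0],[0,0,0,0],[0,0,0,0],[0,0,0,0],[0,0,-0.05,0],[0,0,-0.2,0],[0,0,-0.2,0],[0,0,-0.2,0],[0,0,-0.2,0],[0,0,-0.15,0]]' 1 && python3 -m inch '[[0.085,-0.237,0,0],[0.085,-0.237,0,0],[0.085,-0.237,0,0],[0.085,-0.237,0,0],[0.085,-0.237,0,0],[0.085,-0.237,0,0],[0,0,0,0],[0,0,0,0],[0,0,0,0]]' && python3 - <<'E'
from h import *
w=save("wrist","w8");cv2.imwrite("pics/w8.png",w["pixels"])
for V in(120,150):print(V);blobs(w,.034,lo=(2,70,V))
to(.458,-.072,.2)
E
```

```text
time: 20.1
tcp_pos: [0.6663, -0.0264, 0.3739]
orientation: [0.595, 0.804, 0.001, 0.002]
ft_force: [0.8, 0.1, 0.4]
opening: 0.0853
grip_force: 0.0
time: 20.85
tcp_pos: [0.4403, -0.0157, 0.3713]
orientation: [0.595, 0.804, 0.001, 0.001]
ft_force: [-0.6, -0.1, 0.3]
opening: 0.0857
grip_force: 0.0
120
[453. 243.] ctr [ 0.6872 -0.0317] rect [687.4 -32.7] [53.3 52.4] 73.3
[264. 224.] ctr [ 0.4608 -0.0739] rect [461.2 -75. ] [67.3 67.1] 17.0
[488.  97.] ctr [0.6398 0.1303] rect [640.2 130.8] [53.1 19.5] 51.4
[331. 115.] ctr [0.4898 0.0651] rect [490.2  63.7] [67.8 68.8] 67.3
[196. 106.] ctr [0.3544 0.0329] rect [352.9  18.4] [164.8  16.5] 83.4
150
[453. 243.] ctr [ 0.6882 -0.0322] rect [688.5 -32.9] [51.4 50.7] 16.8
[265. 224.] ctr [ 0.461  -0.0743] rect [461.4 -75.6] [65.  65.9] 17.0
[488.  97.] ctr [0.6398 0.13  ] rect [640.5 130.6] [50.4 13.7] 50.9
[331. 115.] ctr [0.49  0.065] rect [490.6  63.7] [66.  66.3] 67.5
[197. 102.] ctr [0.3543 0.0372] rect [353.2  19.1] [163.5  15. ] 84.2
tcp [ 0.441  -0.0158  0.3712] yaw 17.0 units x,y: -0.391 -0.001 ('z', np.float64(1.141))
```

View pics/w8.png

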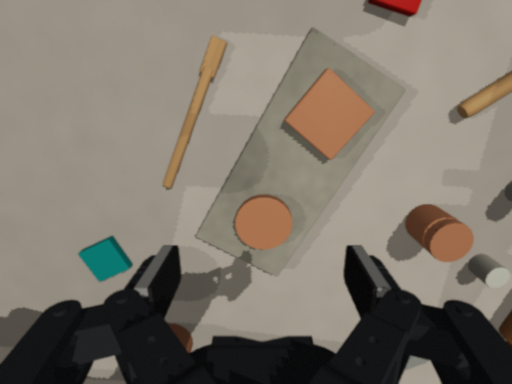

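```bash
python3 -c "
from h import *
to(.4615,-.075,.190)"
```

```text
tcp [ 0.441  -0.0158  0.3712] yaw 17.0 units x,y: -0.417 0.015 ('z', np.float64(1.208))
```

```bash
python3 -m inch '[[-0.139,0.005,0,0],[-0.139,0.005,0,0],[-0.139,0.005,0.1,0],[0,0,0.22,0],[0,0,0.22,0],[0,0,0.22,0],[0,0,0.22,0],[0,0,0.13,0],[0,0,0.07,0],[0,0,0.028,0],[0,0,0,0],[0,0,0,0]]' && python3 -m inch '[[0,0,0,0],[0,0,0,0],[0,0,0,0],[0,0,0,0],[0,0,0,0],[0,0,0,0],[0,0,0,0],[0,0,0,0]]' -1 40 && python3 -c "
from h import *
to(.386,-.3165,.209)"
```

```text
time: 21.9
tcp_pos: [0.4616, -0.0751, 0.1893]
orientation: [0.595, 0.804, 0.0, 0.0]
ft_force: [-0.2, -0.1, 0.6]
opening: 0.0853
grip_force: 0.0
time: 22.57
tcp_pos: [0.461, -0.075, 0.1905]
orientation: [0.595, 0.804, 0.001, 0.002]
ft_force: [-0.2, 0.4, 6.6]
opening: 0.0659
grip_force: 44.3
tcp [ 0.461  -0.075   0.1905] yaw 17.0 units x,y: -1.393 -0.95 ('z', np.float64(-0.123))
```

```bash
python3 -m inch '[[0,0,-0.1,0],[0,0,-0.2,0],[0,0,-0.2,0],[0,0,-0.2,0],[0,0,-0.2,0],[-0.199,-0.136,0,0],[-0.199,-0.136,0,0],[-0.199,-0.136,0,0],[-0.199,-0.136,0,0],[-0.199,-0.136,0,0],[-0.199,-0.136,0,0],[-0.199,-0.136,0,0],[0,0,0,0],[0,0,0,0],[0,0,0,0]]' && python3 - <<'E'
from h import *
f=save('wrist','w9');cv2.imwrite('pics/w9.png',f['pixels']);t,tx,ty=tool()
to(.386,-.3165,.2205)
blobs(f,.05,lo=(2,70,120),amax=25000)
blobs(f,.025,lo=(2,70,50),amax=25000)
zl=t[2]-.1705;print(zl)
for r in (190,200,210,290,300,310):
    d=ray(f,[[262,r]],zl+.014)[0]-t[:2];print(r,(d@tx*1000).round(1),(d@ty*1000).round(1))
for r in (140,150,160):
    d=ray(f,[[262,r]],.05)[0]-t[:2];print(r,(d@tx*1000).round(1),(d@ty*1000).round(1))
E
```

```text
time: 23.82
tcp_pos: [0.3845, -0.3159, 0.324]
orientation: [0.595, 0.804, 0.001, -0.001]
ft_force: [0.5, 0.5, -0.8]
opening: 0.0661
grip_force: 45.5
tcp [ 0.3848 -0.3153  0.324 ] yaw 17.0 units x,y: -0.01 0.006 ('z', np.float64(0.69)) 
[435. 259.] ctr [ 0.5659 -0.3324] rect [ 566.8 -334.8] [69.3 68.9] 74.8
[261. 234.] ctr [ 0.3943 -0.3564] rect [ 385.3 -363. ] [129.9 137.2] 40.2
[424. 251.] ctr [ 0.5707 -0.3369] rect [ 571.4 -340.5] [ 76.9 110.5] 74.8
[263. 240.] ctr [ 0.4026 -0.3745] rect [ 413.7 -379.4] [186.5 142.6] 79.4
0.15353573708556675
190 40.0 -1.6
200 35.0 -1.6
210 30.0 -1.7
290 -15.2 -1.7
300 -21.5 -1.7
310 -28.1 -1.7
140 46.1 -1.7
150 37.6 -1.7
160 28.9 -1.7
```

View pics/w9.png

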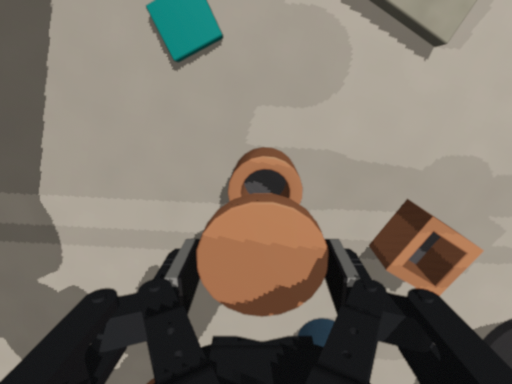

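```bash
python3 - <<'E'
from h import *
f=load('w9.npz');t,tx,ty=tool();v=cv2.cvtColor(f["pixels"],cv2.COLOR_BGR2HSV)[...,2]
print(v[145:210,265].tolist(),v[295:320,262].tolist())
for r,z in((199,.1675),(201,.1675),(203,.1675),(313,.1675),(155,.05),(157,.05),(159,.05)):
    d=ray(f,[[264,r]],z)[0]-t[:2];print(r,(d@tx*1000).round(1),(d@ty*1000).round(1))
# left/right rim edge at rows
for r in(180,185,190): print(np.where((v[r]<175)&(cv2.cvtColor(f['pixels'],cv2.COLOR_BGR2HSV)[r,:,1]>110))[0][[0,-1]], ray(f,[[229,r],[302,r]],.05)@np.c_[tx,ty]-t[:2]@np.c_[tx,ty])
E
```

```text
[172, 163, 135, 118, 116, 117, 117, 117, 117, 118, 128, 158, 181, 186, 186, 185, 184, 181, 173, 169, 168, 168, 163, 145, 94, 48, 39, 39, 39, 38, 38, 38, 38, 39, 39, 39, 39, 39, 39, 39, 41, 52, 69, 74, 75, 77, 78, 89, 111, 115, 116, 116, 118, 118, 119, 122, 139, 166, 183, 186, 184, 184, 183, 184, 183] [138, 113, 98, 96, 96, 97, 96, 97, 96, 96, 97, 96, 95, 96, 95, 97, 96, 96, 96, 97, 106, 134, 161, 171, 172]
199 35.5 -0.7
201 34.5 -0.7
203 33.5 -0.7
313 -30.1 -0.6
155 33.2 0.1
157 31.5 0.1
159 29.7 0.1
[230 299] [[ 0.01089349 -0.03090152]
 [ 0.01083097  0.03372587]]
[229 300] [[ 0.00626342 -0.03107277]
 [ 0.00620048  0.03392305]]
[228 301] [[ 0.00158027 -0.03124634]
 [ 0.0015169   0.03412291]]
```

```bash
python3 -m inch '[[-0.017,0.015,0.2,0],[0,0,0.2,0],[0,0,0.2,0],[0,0,0.06,0],[0,0,0.01,0],[0,0,0,0],[0,0,0,0]]' && python3 -m inch '[[0,0,0.007,0],[0,0,0.007,0],[0,0,0.006,0],[0,0,0,0],[0,0,0,0]]'
```

```text
time: 24.45
tcp_pos: [0.3887, -0.3183, 0.2251]
orientation: [0.594, 0.804, -0.0, 0.001]
ft_force: [0.0, -0.6, -1.5]
opening: 0.0661
grip_force: 45.5
time: 24.87
tcp_pos: [0.3878, -0.3182, 0.2209]
orientation: [0.595, 0.804, -0.0, 0.0]
ft_force: [-0.2, -0.0, -1.3]
opening: 0.0659
grip_force: 45.5
```

```bash
python3 -m inch '[[0,0,0.004,0],[0,0,0.004,0],[0,0,0,0],[0,0,0,0]]'
```

```text
time: 25.2
tcp_pos: [0.3878, -0.3182, 0.2205]
orientation: [0.595, 0.804, 0.0, 0.0]
ft_force: [-1.4, 0.9, 7.9]
opening: 0.0661
grip_force: 46.4
```

```bash
python3 -m inch '[[0,0,-0.005,0],[0,0,0,0],[0,0,0,0],[0,0,0,0],[0,0,0,0],[0,0,-0.05,0],[0,0,-0.2,0],[0,0,-0.2,0],[0,0,-0.2,0],[0,0,-0.2,0.077],[0,0,-0.15,0.077],[0,0,0,0.077],[0,0,0,0.077],[0,0,0,0.077],[0,0,0,0.077],[0,0,0,0],[0,0,0,0]]' 1 && python3 -c "
from h import *
to(.5135,.119,.37,-22.6)"
```

```text
time: 26.62
tcp_pos: [0.3877, -0.3181, 0.3705]
orientation: [0.832, 0.555, 0.0, 0.0]
ft_force: [-1.1, -1.1, -0.7]
opening: 0.0857
grip_force: 0.0
tcp [ 0.3877 -0.3181  0.3705] yaw -22.5 units x,y: 3.013 -0.342 ('z', np.float64(0.003)) ('turn', np.float64(0.001))
```

```bash
python3 -m inch '[[0.251,-0.0285,0,0],[0.251,-0.0285,0,0],[0.251,-0.0285,0,0],[0.251,-0.0285,0,0],[0.251,-0.0285,0,0],[0.251,-0.0285,0,0],[0.251,-0.0285,0,0],[0.251,-0.0285,0,0],[0.251,-0.0285,0,0],[0.251,-0.0285,0,0],[0.251,-0.0285,0,0],[0.251,-0.0285,0,0],[0,0,0,0],[0,0,0,0],[0,0,0,0]]' && python3 - <<'E'
from h import *
f=save('wrist','w10')
for V in(120,150):blobs(f,.034,lo=(2,70,V),amax=25000)
to(.4905,.0637,.19,-22.6)
E
```

```text
time: 27.87
tcp_pos: [0.5145, 0.1184, 0.37]
orientation: [0.832, 0.555, -0.001, 0.0]
ft_force: [1.0, 0.3, -0.1]
opening: 0.0853
grip_force: 0.0
[430. 302.] ctr [ 0.649  -0.1258] rect [ 648.5 -126.4] [11.4 40.6] 44.2
[191. 307.] ctr [ 0.357  -0.0135] rect [356.8 -13.8] [81.  10.5] 83.0
[438. 243.] ctr [ 0.6757 -0.0439] rect [675.8 -44.7] [54.5 51.9] 77.4
[159. 235.] ctr [0.3701 0.0946] rect [370.   93.6] [35.1 16.2] 83.1
[262. 222.] ctr [0.4906 0.0642] rect [490.   62.8] [69.1 68.3] 67.5
[ 53. 160.] ctr [0.3062 0.2204] rect [304.5 218.9] [89.2 47.9] 28.6
[383.  89.] ctr [0.6593 0.1524] rect [658.8 152.5] [92.4 19.1] 51.5
[56. 35.] ctr [0.3822 0.3224] rect [381.8 322.2] [47.5 30.7] 27.3
[191. 309.] ctr [ 0.3559 -0.0159] rect [355.7 -15.6] [76.4  8.8] 82.7
[439. 244.] ctr [ 0.6762 -0.045 ] rect [676.  -45.6] [51.7 51.2] 67.3
[159. 236.] ctr [0.3694 0.0948] rect [369.4  94. ] [33.2 14.8] 83.0
[262. 222.] ctr [0.4902 0.0643] rect [489.6  63. ] [66.5 66.7] 67.5
[ 58. 181.] ctr [0.2975 0.1986] rect [297.3 197.8] [14.6 16.1] 14.7
[ 35. 168.] ctr [0.2821 0.2204] rect [283.5 218.9] [47.8 27.5] 28.5
[ 73. 153.] ctr [0.3318 0.2186] rect [332.5 221.5] [33.4 23.6] 28.2
[ 56. 140.] ctr [0.3227 0.2373] rect [324.  235.7] [37.2 21.9] 58.0
[383.  90.] ctr [0.6588 0.1514] rect [659.1 152.5] [90.3 13.7] 51.5
[56. 34.] ctr [0.382  0.3231] rect [381.4 322.8] [44.5 29.3] 27.2
tcp [0.5144 0.1178 0.3701] yaw -22.6 units x,y: -0.394 -0.008 ('z', np.float64(1.2)) ('turn', np.float64(-0.0))
```

```bash
python3 -m inch '[[-0.132,-0.004,0,0],[-0.132,-0.003,0,0],[-0.132,-0.003,0.1,0],[0,0,0.22,0],[0,0,0.22,0],[0,0,0.22,0],[0,0,0.22,0],[0,0,0.13,0],[0,0,0.07,0],[0,0,0.02,0],[0,0,0,0],[0,0,0,0]]' && python3 -m inch '[[0,0,0,0],[0,0,0,0],[0,0,0,0],[0,0,0,0],[0,0,0,0],[0,0,0,0],[0,0,0,0],[0,0,0,0]]' -1 45 && python3 -c "
from h import *
to(.567,-.3355,.209,-15)"
```

```text
time: 28.92
tcp_pos: [0.4908, 0.0634, 0.1909]
orientation: [0.833, 0.554, 0.0, 0.0]
ft_force: [-1.2, -0.6, -0.6]
opening: 0.0854
grip_force: 0.0
time: 29.58
tcp_pos: [0.491, 0.0641, 0.1918]
orientation: [0.832, 0.554, 0.001, 0.001]
ft_force: [-0.3, -1.3, 6.6]
opening: 0.0663
grip_force: 50.3
tcp [0.491  0.0641 0.1918] yaw -22.7 units x,y: -2.263 1.494 ('z', np.float64(-0.115)) ('turn', np.float64(-0.089))
```

```bash
python3 -m inch '[[0,0,-0.1,0],[0,0,-0.2,0],[0,0,-0.2,0],[0,0,-0.2,0],[0,0,-0.2,0],[-0.1886,0.1245,0,0],[-0.1886,0.1245,0,0],[-0.1886,0.1245,0,0],[-0.1886,0.1245,0,0],[-0.1886,0.1245,0,0],[-0.1886,0.1245,0,0],[-0.1886,0.1245,0,0],[-0.1886,0.1245,0,0],[-0.1886,0.1245,0,0],[-0.1886,0.1245,0,0],[-0.1886,0.1245,0,0],[-0.1886,0.1245,0,0],[0,0,0,-0.045],[0,0,0,-0.045],[0,0,0,0]]' && python3 -m inch '[[0,0,0,0],[0,0,0,0]]' && python3 - <<'E'
from h import *
f=save('wrist','w11');cv2.imwrite('pics/w11.png',f['pixels']);t,tx,ty=tool()
to(.567,-.3355,.2218,-15)
hsv=cv2.cvtColor(f["pixels"],cv2.COLOR_BGR2HSV);v=hsv[...,2]
print(v[140:215,240].tolist(),v[295:320,262].tolist())
z=t[2]-.1718+.014
for r,zz in((200,z),(205,z),(210,z),(300,z),(315,z),(150,.05),(155,.05),(160,.05)):
    d=ray(f,[[262,r]],zz)[0]-t[:2];print(r,(d@tx*1000).round(1),(d@ty*1000).round(1))
E
```

```text
time: 31.25
tcp_pos: [0.566, -0.3361, 0.3251]
orientation: [0.793, 0.609, 0.0, -0.0]
ft_force: [-0.2, -0.0, -0.8]
opening: 0.0667
grip_force: 51.5
time: 31.42
tcp_pos: [0.5661, -0.3349, 0.3254]
orientation: [0.793, 0.609, 0.0, 0.0]
ft_force: [0.2, 0.6, -1.3]
opening: 0.0665
grip_force: 51.5
tcp [ 0.5662 -0.3348  0.3254] yaw -15.0 units x,y: -0.003 0.006 ('z', np.float64(0.691)) ('turn', np.float64(0.0))
[158, 158, 156, 148, 131, 123, 120, 120, 121, 121, 121, 124, 139, 160, 167, 168, 168, 168, 168, 168, 168, 168, 168, 165, 149, 110, 78, 70, 70, 71, 71, 72, 71, 71, 70, 70, 70, 70, 70, 71, 71, 73, 74, 74, 74, 73, 74, 74, 73, 74, 74, 76, 79, 91, 110, 117, 119, 120, 122, 125, 134, 153, 169, 173, 171, 169, 168, 167, 168, 167, 167, 168, 168, 167, 167] [181, 182, 181, 181, 181, 181, 181, 181, 181, 181, 182, 181, 178, 163, 132, 117, 116, 116, 115, 111, 91, 54, 42, 42, 42]
200 33.9 -1.5
205 31.4 -1.5
210 28.8 -1.5
300 -23.3 -1.5
315 -33.3 -1.5
150 36.5 -1.6
155 32.1 -1.6
160 27.7 -1.6
```

View pics/w11.png

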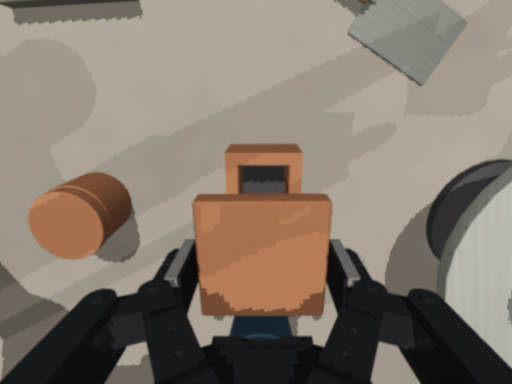

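```bash
python3 -m inch '[[0,0.01,0.2,0],[0,0,0.2,0],[0,0,0.2,0],[0,0,0.06,0],[0,0,0.01,0],[0,0,0,0],[0,0,0,0]]' && python3 -m inch '[[0,0,0.007,0],[0,0,0.007,0],[0,0,0.006,0],[0,0,0.003,0],[0,0,0,0],[0,0,0,0]]'
```

```text
time: 32.05
tcp_pos: [0.5684, -0.3361, 0.2263]
orientation: [0.793, 0.609, 0.0, 0.001]
ft_force: [-0.5, 0.1, -1.2]
opening: 0.066
grip_force: 52.2
time: 32.55
tcp_pos: [0.5678, -0.3359, 0.2218]
orientation: [0.793, 0.609, 0.0, 0.0]
ft_force: [-0.1, 0.7, 2.4]
opening: 0.0666
grip_force: 52.5
```

```bash
python3 -m inch '[[0,0,-0.002,0],[0,0,0,0],[0,0,0,0],[0,0,0,0],[0,0,0,0],[0,0,-0.05,0],[0,0,-0.2,0],[0,0,-0.2,0],[0,0,-0.2,0],[0,0,-0.2,0],[0,0,-0.15,0]]' 1 && python3 -m inch '[[0.1625,-0.18,0,0],[0.1625,-0.18,0,0],[0.1625,-0.18,0,0],[0.1625,-0.18,0,0],[0.1625,-0.18,0,0],[0.1625,-0.18,0,0],[0.1625,-0.18,0,0],[0.1625,-0.18,0,0],[0.1625,-0.18,0,0],[0.1625,-0.18,0,0],[0.1625,-0.18,0,0],[0,0,0,0],[0,0,0,0],[0,0,0,0]]' && python3 - <<'E'
from h import *
t=save("top","t12");s=save("scene","s12")
R=[]
for (x,y,h) in((.39,.313,.05),(.552,.319,.055),(.665,-.0235,.055),(.386,-.317,.06),(.567,-.336,.06)):
    a=[]
    for f in(t,s):
        u,v=proj(f,[[x,y,h/2]])[0].astype(int);u=max(u,30);v=max(v,30)
        a.append(crop(f,u-30,v-30,60,60,2.6))
    R.append(np.vstack(a))
cv2.imwrite("pics/fin.png",np.hstack(R))
blobs(t,.06,lo=(2,90,60))
E
```

```text
time: 33.47
tcp_pos: [0.5678, -0.3358, 0.3752]
orientation: [0.793, 0.609, 0.001, 0.002]
ft_force: [-0.1, -0.5, -0.2]
opening: 0.0855
grip_force: 0.0
time: 34.63
tcp_pos: [0.3503, -0.0002, 0.3723]
orientation: [0.793, 0.609, 0.001, 0.001]
ft_force: [0.7, -0.5, -0.3]
opening: 0.0851
grip_force: 0.0
[159. 280.] ctr [0.2968 0.2101] rect [297.1 210.2] [86.9 49.9] 28.0
[114. 238.] ctr [0.3864 0.3075] rect [386.  307.4] [51.1 32.6] 26.2
[402. 233.] ctr [ 0.3825 -0.3113] rect [ 383.6 -311.6] [85.3 67. ] 88.4
[114. 166.] ctr [0.5447 0.3144] rect [544.3 313.9] [56.  51.5] 17.1
[402. 154.] ctr [ 0.5577 -0.3277] rect [ 557.8 -328.4] [84.2 86.2] 74.9
[191. 120.] ctr [0.6468 0.1428] rect [647.  142.3] [95.1 17.9] 51.9
[325. 117.] ctr [ 0.6465 -0.1587] rect [ 647.5 -159.6] [17.7 86.1] 44.1
[266. 116.] ctr [ 0.6523 -0.0247] rect [652.5 -24.6] [47.1 66.6] 88.0
[262.  36.] ctr [ 0.8523 -0.0233] rect [850.4 -20.4] [255.8  52.7] 89.4
```

View pics/fin.png

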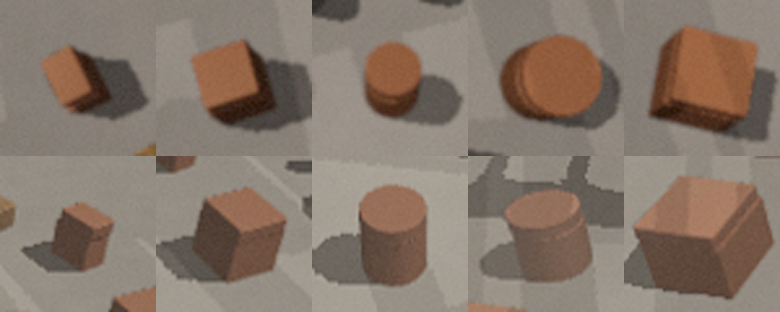

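```bash
python3 - <<'E'
from h import *
P={"obl":(.39,.313,.04,44),"ssq":(.552,.319,.045,50),"srd":(.665,-.0235,.045,50),"lrd":(.386,-.317,.05,68),"lsq":(.567,-.336,.05,68)}
for cam_ in("top","scene"):
  a=load(cam_+"0.npz");b=load(("t" if cam_=="top" else "s")+"12.npz")
  for k,(x,y,h,w) in P.items():
    o=[]
    for f,z in((a,h),(b,h+.014)):
        hsv=cv2.cvtColor(f["pixels"],cv2.COLOR_BGR2HSV)
        u,v=proj(f,[[x,y,z]])[0].astype(int);m=cv2.inRange(hsv,(2,70,40),(18,255,255))
        roi=np.zeros_like(m);cv2.circle(roi,(int(u),int(v)),32,255,-1)
        vv=hsv[...,2][(m&roi)>0];th=cv2.threshold(vv.reshape(-1,1),0,255,cv2.THRESH_OTSU)[0]
        m=m&roi&((hsv[...,2]>th)*255).astype(np.uint8)
        m=cv2.morphologyEx(m,cv2.MORPH_OPEN,np.ones((2,2)))
        c=max(cv2.findContours(m,cv2.RETR_EXTERNAL,cv2.CHAIN_APPROX_NONE)[0],key=lambda c:cv2.contourArea(cv2.convexHull(c)))
        r=cv2.minAreaRect(ray(f,cv2.convexHull(c)[:,0],z).astype(np.float32)*1000);o.append(r)
    print(cam_,k,[(np.round(r[0],1).tolist(),np.round(r[1]).tolist(),round(r[2])) for r in o],"lid-jar",np.subtract(o[1][0],o[0][0]).round(1))
E
```

```text
top obl [([386.5, 311.4], [45.0, 31.0], 28), ([387.1, 311.6], [50.0, 29.0], 28)] lid-jar [0.6 0.2]
top ssq [([546.5, 317.5], [52.0, 51.0], 16), ([548.2, 317.0], [49.0, 50.0], 17)] lid-jar [ 1.8 -0.5]
top srd [([660.4, -25.3], [48.0, 48.0], 89), ([662.2, -25.0], [47.0, 48.0], 89)] lid-jar [1.8 0.3]
top lrd [([384.4, -316.3], [66.0, 63.0], 88), ([386.0, -318.2], [64.0, 65.0], 86)] lid-jar [ 1.7 -1.9]
top lsq [([564.3, -334.9], [70.0, 69.0], 75), ([565.3, -334.7], [72.0, 69.0], 73)] lid-jar [1.  0.2]
scene obl [([423.0, 315.5], [40.0, 92.0], 88), ([407.3, 317.8], [56.0, 31.0], 22)] lid-jar [-15.7   2.4]
scene ssq [([556.0, 320.0], [50.0, 50.0], 17), ([559.2, 319.6], [50.0, 48.0], 17)] lid-jar [ 3.2 -0.5]
scene srd [([669.1, -21.2], [46.0, 45.0], 86), ([671.4, -20.9], [49.0, 46.0], 33)] lid-jar [2.3 0.2]
scene lrd [([396.4, -310.5], [64.0, 63.0], 86), ([395.9, -311.7], [64.0, 65.0], 74)] lid-jar [-0.6 -1.2]
scene lsq [([572.4, -329.3], [68.0, 67.0], 74), ([573.4, -330.6], [68.0, 66.0], 75)] lid-jar [ 1.  -1.3]
```

All lids are within about 3 mm of their jar centres, and their edges line up with the jar sides, so I'm handing the job in. The one outlier, the oblong in the scene view, is a segmentation error; the top view shows it 0.6 mm off.

```bash
python3 -c "
from rig import *
print(job_done())"
```

```text
the job is handed in; nothing more can be done
None
```

All five lids are on their matching jars, each within about 3 mm of centre by camera and lined up with its jar's sides; I handed the job in at about 35 s of the 112 s allowed, and no verdict was returned.

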